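# Clear the shoe brush out of the bay, push the shoe box home and scan it in

## Task

The red shoe box will not go into its bay because somebody left a shoe brush lying in there: put the brush in the shoe-care tray, then push the red box along the counter all the way in, straight, until it meets the back panel. Then pick up the scanner, aim it squarely at the barcode on the end of the red box from about 8 cm away, hold it steady there for a good second, and lay it gently back flat on its charging dock. Leave all the other things where they are.

Things in the scene. Friction and masses are not known exactly. Their poses are not given: they have to be found in the camera images.
- rack: White divider rack fixed on the counter: two bays, no floor or roof. Origin: on the counter where the underside centre of the red box belongs when home. x points into the bay (away from its mouth, about world +y). Back panel's inner face at x=+125 mm, 105 high. Bay 184 wide (y -92 to 92) between dividers 12 thick, 70 high, x -115 to 125. The next bay (y 104 to 288) holds the blue box.
- red_box: Red shoe box, lid on, closed and rigid, 250 (x) x 160 (y) x 95 (z) mm, 0.4 to 0.9 kg, loose on the counter. Origin: centre of the underside. Its x points into the bay (within 0.05 rad of the rack's x at the start); it stands partly in the bay, 150 to 180 mm short of home. The end at x=-125 mm carries the label.
- label (a point): Centre of the white barcode label on the end of the red box (70 wide x 34 high, black bars about 56 x 22; the paper folds over the lid's top by 25): on the box's end face at x=-125, y=0, 75 mm above the counter. Axes as the red box: -x points out of the label.
- brush: Wooden shoe brush with black bristles, loose, 0.15 kg, lying on its bristles in the bay between the red box and the back panel, roughly along the bay. 130 long (x, round ends) x 45 wide (y) x 42 mm high: bristles from 0 to 20 (36 wide), wooden body from 20 to 42. Origin: centre of the underside. Grip it across y.
- tray: Shoe-care tray, light wood, open on top, fixed, 210 (x) x 160 (y) x 40 mm high, walls and floor 5 mm. Origin: centre of the underside. The cream jar stands in the corner at x=-75, y=+50; the rest is free for the brush.
- scanner: Pocket barcode scanner, black with a yellow nose and an orange trigger on top, loose, 0.12 kg, lying flat on the dock. 118 long (x) x 42 wide (y) x 28 high (the yellow bumper is look only). Origin: centre of the underside. It looks along its +x. Grip it across y at its middle. No trigger need be pressed.
- window (a point): Centre of the scan window on the scanner's nose, at x=+61, y=0, z=+14 mm in the scanner's frame. The beam leaves along +x; y and z are the scanner's y and z.
- dock: Charging dock for the scanner: flat grey pad with a black rubber top, fixed, 140 (x) x 90 (y) x 10 mm high. Origin: centre of the underside, so the scanner's origin lies 10 mm above it.
- blue_box: Bystander: blue shoe box 250 x 160 x 90 mm, 0.9 kg, in the neighbouring bay. Origin: centre of the underside.
- cream_jar: Bystander: jar of shoe cream, 38 across x 36 mm high, loose in a corner of the tray. Origin: centre of the underside.
- shoe_tree: Bystander: cedar shoe tree, about 240 x 72 x 64 mm, loose on the counter. Origin: underside, middle of its length.
- shoe_horn: Bystander: steel shoe horn, 195 x 40 x 8 mm, loose, lying on the counter. Origin: underside, near the middle.
- polish_tin: Bystander: flat tin of shoe polish, 70 across x 25 mm high, loose. Origin: centre of the underside.
Mind the look-alikes: they are no part of the job. What is shaped like the brush but green is not meant.

How it is judged:
By the outcome, as a careful person would: the job done as asked, in the order asked, and still so for the second after the job is handed in, with the robot touching nothing.
It also fails if it takes over 70 s, if anything falls off the work surface, if the arm or the gripper's body presses on something with over 40 N, if the wrist force passes 120 N, or if a joint passes its speed limit or range.

## Robot

A 6-joint arm with a two-finger parallel gripper is mounted at the origin on the work surface. World frame = base frame: x ahead of the robot, y to its left, z up, the work surface at z = 0. Lengths are in m, angles in rad, forces in N, time in s.
With the tool pointing down it reaches from about 0.3 to 0.875 m from the base axis. Payload 6.4 kg.
Tool frame: the origin (TCP) lies on the centre line of the jaws, within the pads' length; the fingertips stand 8 mm ahead of it and the grasp point (between the pads) lies 11 mm behind it; z points along the fingers, y is the line along which they close (so a half turn about z gives the same grasp; the last joint's range is limited). The gripper opens to 85 mm and grips with 20 to 120 N. Pads are 22 mm wide; open, the fingers measure 114 mm over their backs; the gripper's body (76 mm by 85 mm) begins 54 mm behind the grasp point. The pads swing forward as they close: fully open they stand 13 mm farther back than shut.
Start: joints at [0.903, 0.181, 1.607, -0, 1.354, -0.206], TCP at [0.256, 0.515, 0.211] pointing down, gripper open.
Joint ranges: [-2.99, 2.99], [-0.89, 2.07], [0.3, 2.58], [-1.14, 4.28], [0, 2.63], [-3.12, 3.12]. Speed limits (rad/s): [2.57, 2.57, 3.01, 3.14, 3.14, 3.14].

## Interface

Orientations are given as a unit quaternion [w, x, y, z].
In Python, from bench import ctrl gives the robot as it stands.
- The arm moves only by the shell command python3 -m handwheel 'ROWS' [OPENING]. ROWS is JSON, a list that holds one entry, the list of rows, each a list of 4 numbers: the shift along the tool's x, y, z each as a share of 20 cm, from -1 to 1, then the turn about the tool's z as a share of 1.5 rad, from -1 to 1. In form: [[[x, y, z, twist], ...]]. A call has 1 to 10 rows; each row is the pose to reach, as a shift and turn from the pose commanded when the call began, along the tool's axes at that moment; what a row does not reach only later rows make up. A row lasts 1/8 s, in which the tool goes at most 62.5 mm and 10.7 degrees, less where a joint would pass 70% of its speed; a pose out of reach is approached as far as the arm can. A call with a number of a shift or a turn outside -1 to 1 is refused whole. A call with a gripper value outside its range is refused whole. OPENING is the finger opening in mm, from 0 to 85.4, set as the call begins (- or left out, the last holds). The fingers move at their own pace and stop on an object; the grip force is fixed at half the most. Time passes only in rows, so rows that repeat a pose let the fingers close. It gives the time, the measured TCP pose, the force, the opening and the grip force at its end, in the units of the state.
- ctrl.get_obs(): the state, without advancing time (a new reading comes with each control period).
- ctrl.camera(name): name is "scene" or "top"; returns a dict with "color" (384x512x3 uint8, red, green, blue), "range_z" (384x512 float32, m along the optical axis (not along the pixel's ray), 0 where there is no reading), "K" (3x3 intrinsics, pixels), "pose" (4x4, takes a point from camera to world coordinates). Camera axes: x right, y down, z forward; pixel columns grow to the right and rows downward; lengths in m; the calibration is good to about 2 mm. A picture is of the moment at which its call begins.
- ctrl.hand_in(): hands the job in; it is judged then, once.
The state is a dict: "time_s": time; "q": joint angles; "dq": joint speeds; "joint_efforts": joint torques, N m; "eef_pos": TCP position; "eef_rot": TCP orientation; "wrist_force": force on the tool from outside, world axes, zero at the start; "torque": the same for the moment, N m; "opening": opening from 0.0 (shut) to 1.0 (fully open); "grasp_force": force on a finger pad.
Only numpy, scipy, OpenCV 4.12 (cv2) and the standard library are available. Lean on these libraries where they do the work, as an engineer would, in place of code of your own. Each camera call takes 0.05 s, during which the arm holds its last target. There are 200 camera calls.

## Working session

There is one attempt and no reset: what is moved stays moved. The work goes in short steps, Python scripts to look and compute and a shell command to move; the robot and the scene stay as the last step left them, time stands still between calls to the robot, and variables do not carry over. Pictures are saved under pics/ and viewed, at most 10 in all, crops included, and the job is handed in when it is done.

```bash
mkdir -p pics; ls; cat > h.py <<'E'
import numpy as np, cv2
from bench import ctrl
def cam(n):
    c=ctrl.camera(n); return c
def save(img,f,crop=None,s=1):
    if crop: x0,y0,x1,y1=crop; img=img[y0:y1,x0:x1]
    img=cv2.resize(img,None,fx=s,fy=s,interpolation=cv2.INTER_CUBIC)
    cv2.imwrite(f,img[:,:,::-1])
def pt(c,u,v):
    z=c['range_z'][int(v),int(u)]; K=c['K']
    p=np.array([(u-K[0,2])/K[0,0]*z,(v-K[1,2])/K[1,1]*z,z,1]); return (c['pose']@p)[:3]
def ray(c,u,v,h):
    K=c['K']; d=c['pose'][:3,:3]@np.array([(u-K[0,2])/K[0,0],(v-K[1,2])/K[1,1],1]); o=c['pose'][:3,3]
    return o+d*(h-o[2])/d[2]
def cloud(c):
    K=c['K']; v,u=np.mgrid[:384,:512]; z=c['range_z']
    P=np.stack([(u-K[0,2])/K[0,0]*z,(v-K[1,2])/K[1,1]*z,z],-1)
    return P@c['pose'][:3,:3].T+c['pose'][:3,3]
E
python3 - <<'E'
from h import *
import pickle
C={n:cam(n) for n in("top","scene")}
pickle.dump(C,open('c0.pkl','wb'))
save(C['top']['color'],'pics/top0.png',s=1.5); save(C['scene']['color'],'pics/scene0.png',s=1.5)
for n in C: print(n,C[n]['K'].round(1).tolist(),C[n]['pose'].round(3).tolist())
print(ctrl.get_obs())
E
```

```text
pics
top [[490.8, 0.0, 260.4], [0.0, 490.8, 191.7], [0.0, 0.0, 1.0]] [[0.01, -0.98, 0.198, 0.311], [-1.0, -0.01, 0.004, -0.053], [-0.002, -0.198, -0.98, 1.289], [0.0, 0.0, 0.0, 1.0]]
scene [[492.7, 0.0, 246.5], [0.0, 492.7, 183.9], [0.0, 0.0, 1.0]] [[0.883, 0.302, -0.36, 0.995], [0.47, -0.562, 0.681, -0.853], [0.003, -0.77, -0.638, 0.828], [0.0, 0.0, 0.0, 1.0]]
{'time_s': 0.1, 'q': array([ 9.02744689e-01,  1.81456655e-01,  1.60789140e+00, -3.42589481e-05,
        1.35381265e+00, -2.06284080e-01]), 'dq': array([-0.00034696, -0.00156863, -0.00353413,  0.00047821, -0.00096123,
       -0.00127565]), 'joint_efforts': array([ 2.25476060e-04, -4.45874977e+01, -3.52240205e+01, -2.81240900e-04,
        4.17494783e-03,  9.98853181e-06]), 'eef_pos': array([0.25583474, 0.51436384, 0.20988798]), 'eef_rot': array([-3.16784029e-04,  2.28834267e-01,  9.73465081e-01, -7.17369975e-04]), 'wrist_force': array([-0.03552646, -0.1642109 ,  0.18410408]), 'torque': array([ 0.00365647,  0.00120697, -0.03712633]), 'grasp_force': 0.0, 'opening': 1.003915760880139}
```

View pics/top0.png

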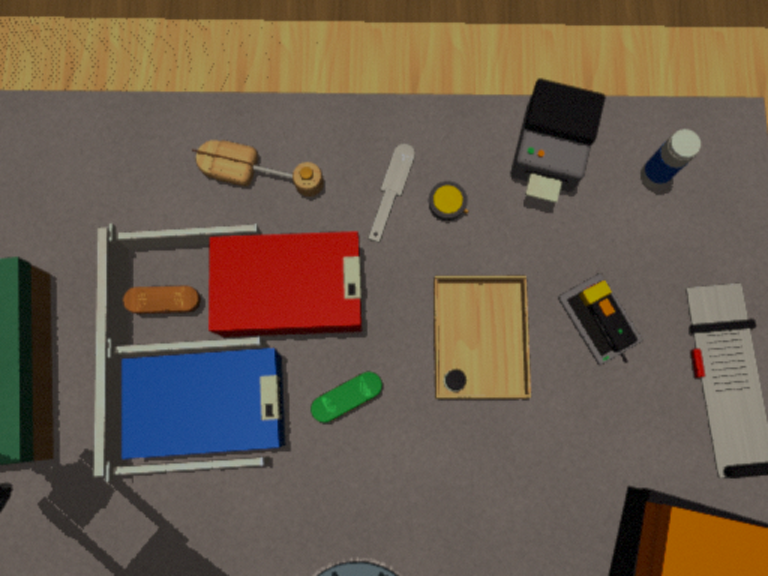

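View pics/scene0.png

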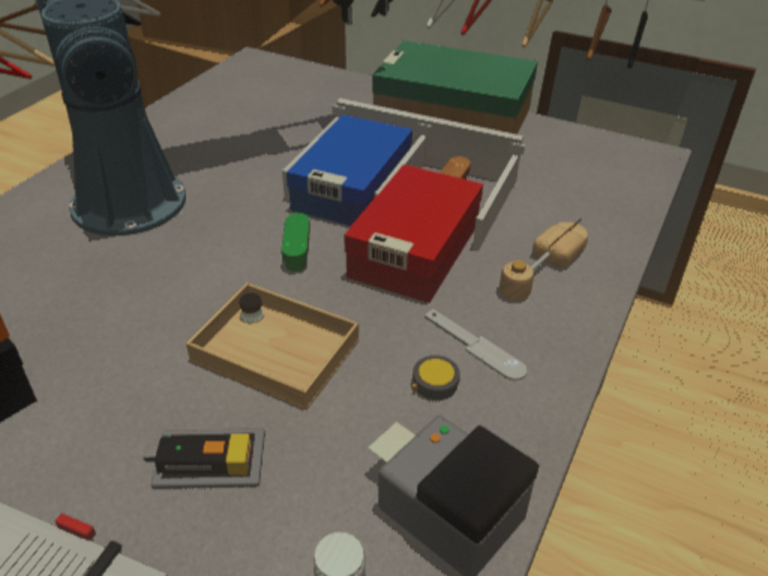

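The top view (768 px wide) shows these, in picture pixels:
- Brown brush at (161,299) in the bay between the red box (285,282) and the back panel (105,350).
- Green look-alike brush at (347,397), outside the rack.
- Tray at (482,337), with the jar at (456,380).
- Scanner at (605,318) on its dock, with its yellow nose up-left at (596,292).

**Brush candidates:** brown (161,299) and green (347,397). I choose the brown one. **Box candidates:** red (285,282), blue (200,400) and green (20,360). I choose the red one, with its label at (352,277). **Scanner candidates:** the scanner on the dock (605,318) and the label printer (555,135). I choose the one on the dock.

```bash
cat > m.py <<'E'
from h import *
import pickle,sys
def seg(c,lo,hi,zlo,zhi,box=None):
    P=cloud(c); hsv=cv2.cvtColor(c['color'],cv2.COLOR_RGB2HSV)
    m=cv2.inRange(hsv,np.array(lo),np.array(hi))>0
    m&=(c['range_z']>0)&(P[...,2]>zlo)&(P[...,2]<zhi)
    if box is not None: m&=(P[...,0]>box[0])&(P[...,0]<box[1])&(P[...,1]>box[2])&(P[...,1]<box[3])
    return P[m]
def rect(p):
    (c,s,a)=cv2.minAreaRect((p[:,:2]*1000).astype(np.float32)); 
    return np.round(c,1),np.round(s,1),round(a,2),len(p),np.percentile(p[:,2]*1000,[5,50,95]).round(1)
E
python3 - <<'E'
from m import *
C=pickle.load(open('c0.pkl','rb'))
t,s=C['top'],C['scene']
for n,c in C.items():
    print(n)
    k=1.5
    pts={'top':dict(brush=(161,299),red=(285,282),tray_floor=(490,330),tray_rim=(482,278),nose=(596,292),scan=(612,320),dock=(577,300),panel=(104,350),div1=(190,231),div2=(190,346),label=(352,277),blue=(200,400),table=(400,320)),
     'scene':dict(brush=(456,167),red=(420,210),tray_floor=(290,340),nose=(239,452),scan=(200,455),dock=(256,470),label=(390,252),table=(150,300))}[n]
    for a,(u,v) in pts.items(): print(a,pt(c,u/k,v/k).round(3))
    print('red',rect(seg(c,(0,180,60),(6,255,255),.088,.11)))
    print('brush',rect(seg(c,(5,100,50),(18,255,255),.015,.06,(.3,.6,.3,.62))))
save(t['color'],'pics/crop_a.png',(60,145,250,320),4)
im=np.hstack([cv2.resize(t['color'][165:280,360:440],None,fx=4.5,fy=4.5,interpolation=2),cv2.resize(s['color'][275:335,85:185],None,fx=4.3,fy=4.5*115/60,interpolation=2)[:517]])
save(im,'pics/crop_b.png')
E
```

```text
top
brush [0.54  0.35  0.035]
red [0.56  0.127 0.092]
tray_floor [ 0.496 -0.224  0.003]
tray_rim [ 0.582 -0.206  0.039]
nose [ 0.559 -0.403  0.039]
scan [ 0.51  -0.428  0.04 ]
dock [ 0.55  -0.377  0.011]
panel [0.443 0.414 0.104]
div1 [0.652 0.297 0.072]
div2 [0.455 0.285 0.068]
label [0.568 0.016 0.099]
blue [0.365 0.258 0.088]
table [ 0.513 -0.065 -0.004]
red (array([563.5, 129.5]), array([160.8, 250.6]), 2.65, 5954, array([91.4, 95.2, 99. ]))
brush (array([538.8, 359.3]), array([ 46.2, 120.4]), 2.78, 760, array([36. , 42.5, 46.7]))
scene
brush [0.546 0.366 0.047]
red [0.577 0.121 0.1  ]
tray_floor [ 0.494 -0.174  0.004]
nose [ 0.571 -0.411  0.043]
scan [ 0.528 -0.436  0.04 ]
dock [ 0.591 -0.406  0.012]
label [0.579 0.004 0.09 ]
table [ 0.235 -0.205  0.004]
red (array([568.8, 130.8]), array([158.2, 255.9]), 2.28, 3096, array([ 95.7,  98.5, 101. ]))
brush (array([482. , 450.1]), array([295.7, 261. ]), 15.96, 495, array([39.9, 48.6, 58.8]))Traceback (most recent call last):
  File "<stdin>", line 13, in <module>
    return _nx.concatenate(arrs, 1, dtype=dtype, casting=casting)
           ~~~~~~~~~~~~~~~^^^^^^^^^^^^^^^^^^^^^^^^^^^^^^^^^^^^^^^
ValueError: all the input array dimensions except for the concatenation axis must match exactly, but along dimension 0, the array at index 0 has size 518 and the array at index 1 has size 517
```

View pics/crop_a.png

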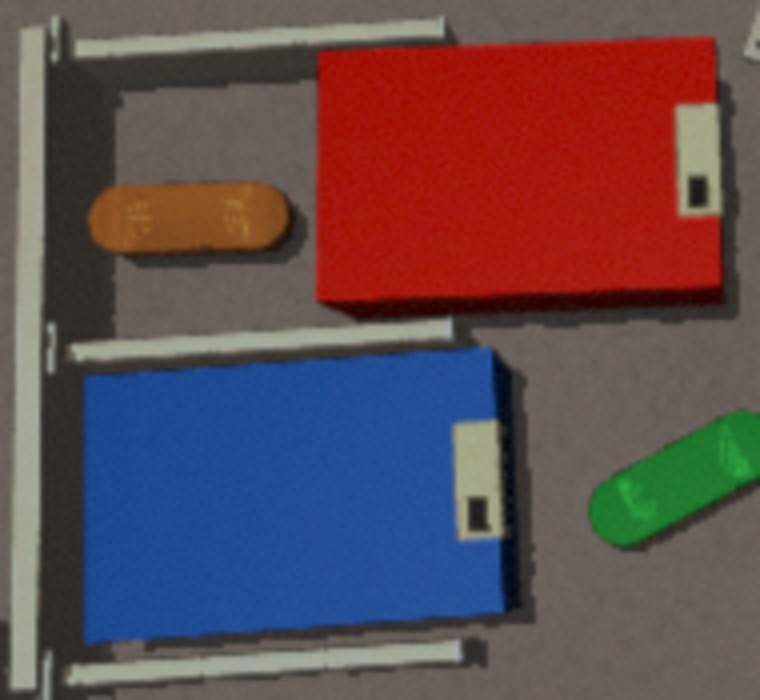

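```bash
python3 - <<'E'
from m import *
C=pickle.load(open('c0.pkl','rb'))
t,s=C['top'],C['scene']
R=lambda u,v,h:ray(t,60+(u+.5)/4-.5,145+(v+.5)/4-.5,h).round(4)
print('brush ends',R(88,217,.03),R(292,217,.03),'sides',R(190,183,.042),R(190,252,.042))
for a in [(445,27),(75,48),(452,328),(70,352),(460,651),(68,675)]: print('div',R(*a,.07))
for a in [(45,30),(38,690)]: print('panel inner',R(*a,.105))
P=cloud(t)
# panel top and dividers from cloud
hsv=cv2.cvtColor(t['color'],cv2.COLOR_RGB2HSV); w=(hsv[...,1]<60)&(hsv[...,2]>110)
x,y,z=P[...,0],P[...,1],P[...,2]
m=w&(z>.095)&(z<.115)&(x>.25)&(x<.7)&(y>.36)&(y<.5); print('panel',rect(P[m]))
for lo,hi in((.61,.68),(.42,.48),(.22,.27)):
    m=w&(z>.055)&(z<.085)&(x>lo)&(x<hi)&(y>.13)&(y<.38); print('div',rect(P[m]))
for n,c in C.items():
    print(n); 
    Q=cloud(c); g=(Q[...,2]>-.02)&(Q[...,2]<.02)&(Q[...,0]>.3)&(Q[...,0]<.6)&(Q[...,1]>-.08)&(Q[...,1]<-.04); print('table z',Q[g][:,2].mean())
    print('tray',rect(seg(c,(8,40,40),(30,255,255),.028,.055,(.3,.65,-.4,-.05))))
    print('scanner',rect(Q[(Q[...,2]>.03)&(Q[...,2]<.06)&(Q[...,0]>.4)&(Q[...,0]<.65)&(Q[...,1]>-.5)&(Q[...,1]<-.35)]))
    print('dock+',rect(Q[(Q[...,2]>.0075)&(Q[...,2]<.06)&(Q[...,0]>.4)&(Q[...,0]<.65)&(Q[...,1]>-.52)&(Q[...,1]<-.35)]))
    print('nose',rect(seg(c,(22,150,90),(32,255,255),.03,.055,(.4,.65,-.5,-.35))))
    print('blue',rect(seg(c,(105,150,50),(125,255,255),.083,.1)))
a=cv2.resize(t['color'][165:280,360:440],(400,575),interpolation=2)
b=cv2.resize(s['color'][275:335,85:185],(400,240),interpolation=2)
save(np.hstack([a,np.vstack([b,np.zeros((335,400,3),np.uint8)])]),'pics/crop_b.png')
E
```

```text
brush ends [0.5412 0.4186 0.03  ] [0.5425 0.2854 0.03  ] sides [0.5621 0.3497 0.042 ] [0.5168 0.3465 0.042 ]
div [0.6606 0.1837 0.07  ]
div [0.6443 0.4211 0.07  ]
div [0.4657 0.1703 0.07  ]
div [0.4483 0.4078 0.07  ]
div [0.2694 0.1564 0.07  ]
div [0.2528 0.3925 0.07  ]
panel inner [0.6462 0.4272 0.105 ]
panel inner [0.2458 0.3966 0.105 ]
panel (array([453.2, 418.2]), array([406.8,  22.6]), 4.65, 1057, array([101.8, 105.8, 109.7]))
div (array([653.5, 282.8]), array([ 13.7, 195.3]), 4.06, 329, array([66.6, 70.2, 74.7]))
div (array([458.4, 275.5]), array([ 12.7, 208.4]), 4.18, 389, array([66.7, 70.5, 74.1]))
div (array([262.2, 268.8]), array([ 11.3, 222.8]), 4.18, 408, array([67. , 70.8, 74.4]))
top
table z 9.092277413300864e-05
tray (array([ 482.9, -262.3]), array([207.9, 277. ]), 0.57, 744, array([31.4, 39. , 43.5]))
scanner (array([ 519.8, -425.2]), array([119.9,  47.6]), 27.22, 771, array([32.9, 37.6, 42.6]))
dock+ (array([ 513.7, -418.7]), array([151.1,  90.7]), 29.71, 1575, array([ 8.4, 28.4, 41.6]))
nose (array([ 560.7, -404.8]), array([25.2, 46. ]), 27.45, 167, array([34.2, 39. , 43.5]))
blue (array([361.9, 259.1]), array([159.9, 251.3]), 4.83, 6523, array([86.8, 90.6, 94.4]))
scene
table z 0.0032636588228354057
tray (array([ 485.2, -260.4]), array([278.2, 213.2]), 89.64, 1718, array([29.3, 39.8, 44.7]))
scanner (array([ 523.4, -425.7]), array([121.4,  47.3]), 26.6, 1275, array([32.9, 40.6, 44. ]))
dock+ (array([ 514.5, -420. ]), array([158. ,  93.3]), 28.86, 2671, array([10.2, 27.2, 43.3]))
nose (array([ 563.9, -405.2]), array([25.7, 45.5]), 26.93, 256, array([39.5, 42.3, 44.4]))
blue (array([366.7, 259.1]), array([159.2, 251.5]), 4.98, 2116, array([91. , 93.7, 96.5]))
```

View pics/crop_b.png

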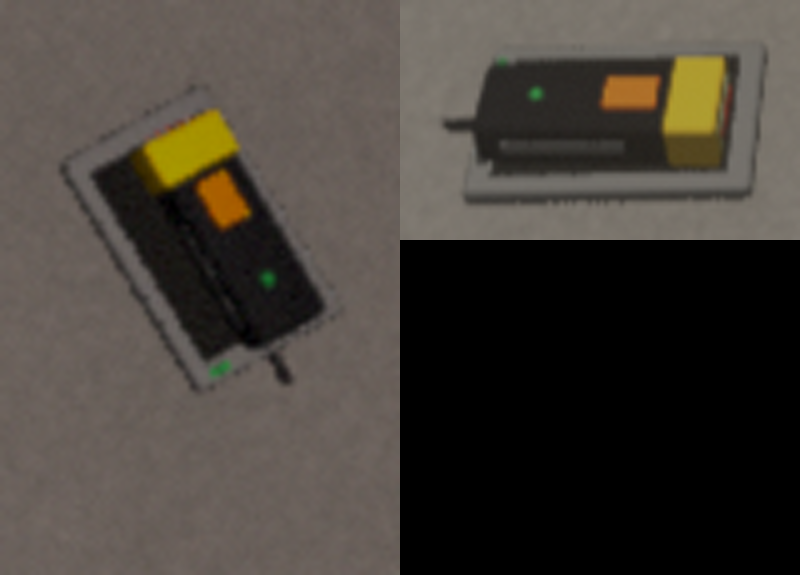

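The crops confirm both choices. The brown wooden brush lies in the bay at crop_a (190,217), and the green one lies outside the rack at (680,480). The scanner is on the dock in crop_b, with its nose at (190,150) and its cable tail at (280,365). Next I work out the tray position and the first move.

```bash
cat > go.py <<'E'
from h import *
import sys
# usage: go.py x y z yawdeg(tool y line)  -> shares from the present pose
def go(x,y,z,yaw):
    o=ctrl.get_obs(); w,a,b,c=o['eef_rot']
    from scipy.spatial.transform import Rotation as Ro
    R=Ro.from_quat([a,b,c,w]).as_matrix()
    d=R.T@(np.array([x,y,z])-o['eef_pos'])/.2
    cur=np.degrees(np.arctan2(R[1,1],R[0,1]))
    t=-(yaw-cur); 
    print('t',round(o['time_s'],2),'pos',o['eef_pos'].round(4),'yaw',cur.round(2),'q6',o['q'][5].round(2),'down',R[2,2].round(4),'f',o['wrist_force'].round(1),'open',round(o['opening']*85.4,1),'gf',round(o['grasp_force'],1))
    print('shares',d.round(4),'twist',round(np.radians(t)/1.5,4))
if __name__=='__main__': go(*map(float,sys.argv[1:5]))
E
python3 - <<'E'
from m import *
C=pickle.load(open('c0.pkl','rb'));t=C['top'];s=C['scene']
q=np.array([ray(t,u/1.5,v/1.5,.04) for u,v in((435,277),(527,277),(435,399),(530,399))]);print(q.round(4),q.mean(0))
q=np.array([ray(s,u/1.5,v/1.5,.04) for u,v in((249,287),(357,325),(190,346),(306,401))]);print(q.round(4),q.mean(0))
print('jar',ray(t,456/1.5,380/1.5,.036),ray(s,250/1.5,298/1.5,.036))
q=np.array([ray(t,360+u/5,165+v/5,.01) for u,v in((65,165),(200,90),(200,390),(340,310))]);print(q.round(4),q.mean(0))
q=np.array([ray(s,85+(u-400)/4,275+v/4,.01) for u,v in((485,45),(768,42),(463,197),(753,192))]);print(q.round(4),q.mean(0))
print('brush scene ends',[ray(s,u/1.5,v/1.5,.042).round(4) for u,v in((458,157),)])
E
python3 go.py .541 .352 .16 2
```

```text
[[ 0.5824 -0.1248  0.04  ]
 [ 0.5839 -0.2844  0.04  ]
 [ 0.3728 -0.1245  0.04  ]
 [ 0.3745 -0.2839  0.04  ]] [ 0.4783972  -0.20439022  0.04      ]
[[ 0.3898 -0.1316  0.04  ]
 [ 0.5892 -0.127   0.04  ]
 [ 0.391  -0.2853  0.04  ]
 [ 0.6006 -0.2945  0.04  ]] [ 0.49265905 -0.20962037  0.04      ]
jar [ 0.40521612 -0.16030094  0.036     ] [ 0.40405045 -0.14977246  0.036     ]
[[ 0.5549 -0.3463  0.01  ]
 [ 0.5963 -0.4197  0.01  ]
 [ 0.4365 -0.4124  0.01  ]
 [ 0.4791 -0.4876  0.01  ]] [ 0.51668649 -0.41649545  0.01      ]
[[ 0.4338 -0.4127  0.01  ]
 [ 0.5621 -0.3416  0.01  ]
 [ 0.4854 -0.4894  0.01  ]
 [ 0.6073 -0.4209  0.01  ]] [ 0.52215018 -0.41616485  0.01      ]
brush scene ends [array([0.5314, 0.4119, 0.042 ])]
t 0.1 pos [0.2558 0.5144 0.2099] yaw 63.54 q6 -0.21 down -1.0 f [-0.  -0.2  0.2] open 85.7 gf 0.0
shares [-1.6383 -0.0912  0.2491] twist 0.7161
```

```bash
python3 -m handwheel '[[[-0.25,0,0,0.12],[-0.5,0,0,0.24],[-0.75,0,0,0.36],[-1,0,0,0.48],[-1,0,0,0.6],[-1,0,0,0.716],[-1,0,0,0.716]]]' 65; python3 go.py .541 .352 .1 2
```

```text
time_s: 0.98
eef_pos: [0.4351, 0.4253, 0.2101]
eef_rot: [-0.0, 0.694, 0.72, -0.001]
wrist_force: [-1.5, 0.0, -0.7]
opening: 0.755
grasp_force: 0.0
t 0.97 pos [0.4351 0.4253 0.2101] yaw 2.08 q6 0.54 down -1.0 f [-1.5  0.  -0.7] open 64.5 gf 0.0
shares [-0.3853  0.5163  0.5503] twist 0.0009
```

```bash
python3 -m handwheel '[[[-0.19,0.26,0.1,0],[-0.385,0.516,0.2,0],[-0.385,0.516,0.4,0],[-0.385,0.516,0.6,0],[-0.385,0.516,0.75,0],[-0.385,0.516,0.85,0],[-0.385,0.516,0.945,0],[-0.385,0.516,0.945,0]]]' 65; python3 go.py .541 .352 .02 2;python3 -m handwheel '[[[0,0,0,0],[0,0,0,0],[0,0,0,0],[0,0,0,0],[0,0,0,0]]]' 30;python3 go.py .541 .352 .02 2
```

```text
time_s: 1.98
eef_pos: [0.5401, 0.3521, 0.0203]
eef_rot: [-0.0, 0.694, 0.72, -0.001]
wrist_force: [-0.3, 0.3, 0.5]
opening: 0.761
grasp_force: 0.0
t 1.98 pos [0.5401 0.3521 0.0203] yaw 2.07 q6 0.36 down -1.0 f [-0.3  0.3  0.5] open 64.9 gf 0.0
shares [-0.0005  0.0046  0.0017] twist 0.0008
time_s: 2.6
eef_pos: [0.5411, 0.3524, 0.0218]
eef_rot: [0.0, 0.695, 0.719, 0.0]
wrist_force: [-0.5, 0.5, -0.4]
opening: 0.352
grasp_force: 0.0
t 2.6 pos [0.5411 0.3524 0.0218] yaw 2.01 q6 0.36 down -1.0 f [-0.5  0.5 -0.4] open 30.1 gf 0.0
shares [-0.0018 -0.0007  0.0092] twist 0.0001
```

```bash
python3 - <<'E'
from m import *
t=cam('top');s=cam('scene')
pickle.dump({'top':t,'scene':s},open('c1.pkl','wb'))
a=cv2.resize(t['color'][130:250,55:175],(480,480),interpolation=2)
b=cv2.resize(s['color'][60:160,260:360],(320,320),interpolation=2)
save(np.hstack([a,np.vstack([b,np.zeros((160,320,3),np.uint8)])]),'pics/g1.png')
E
```

```text
(no output)
```

View pics/g1.png

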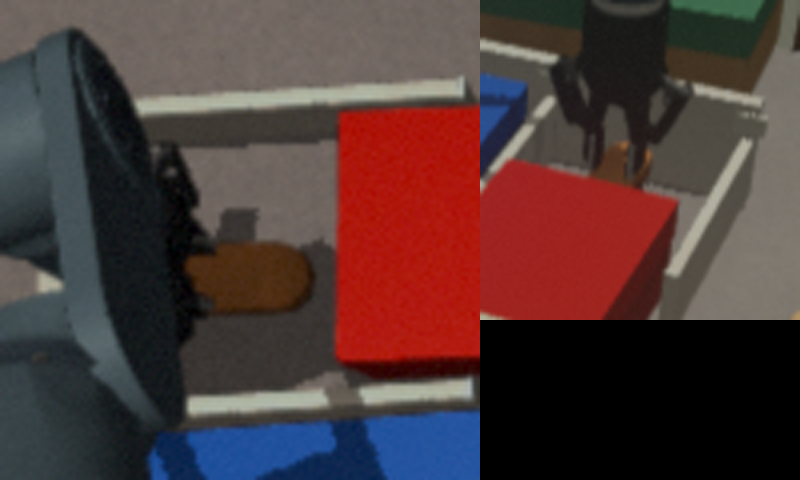

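The picture shows the fingers straddling the brush at about (205,270), but the gripper read 30 mm with no grip force. I close further to see whether it bites.

```bash
python3 -m handwheel '[[[0,0,0,0],[0,0,0,0],[0,0,0,0],[0,0,0,0]]]' 0;python3 - <<'E'
from m import *
t=cam('top');s=cam('scene'); pickle.dump({'top':t,'scene':s},open('c2.pkl','wb'))
a=cv2.resize(t['color'][165:225,85:145],(400,400),interpolation=2)
b=cv2.resize(s['color'][80:130,280:330],(400,400),interpolation=2)
save(np.hstack([a,b]),'pics/g2.png')
E
```

```text
time_s: 3.2
eef_pos: [0.541, 0.3523, 0.0216]
eef_rot: [-0.0, 0.695, 0.719, -0.0]
wrist_force: [0.6, -0.1, -0.4]
opening: -0.002
grasp_force: 0.0
```

View pics/g2.png

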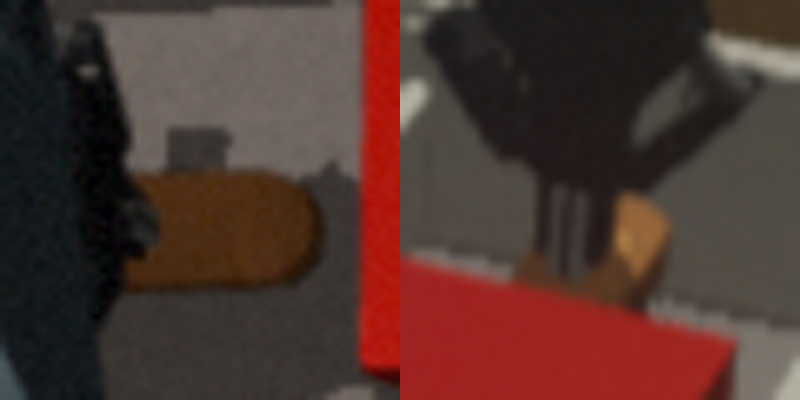

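The picture shows the fingers shut above the brush's top, at about (145,230) in the left half, so they are not beside it. I measure the real fingertip position in both views.

```bash
python3 - <<'E'
from m import *
C=pickle.load(open('c2.pkl','rb'));
s=C['scene']; t=C['top']
for u,v in((545,200),(575,200),(600,200),(545,240),(575,240),(600,240),(560,260),(580,265),(600,262),(640,230)):
    print('scene',u,v,pt(s,280+(u-400)/8,80+v/8).round(4))
for u,v in((100,120),(120,200),(140,220),(145,240),(120,260),(105,300)):
    print('top',u,v,pt(t,85+u/6.667,165+v/6.667).round(4))
print(ctrl.get_obs()['q'])
E
```

```text
scene 545 200 [0.5334 0.3451 0.0761]
scene 575 200 [0.5431 0.3507 0.0758]
scene 600 200 [0.552  0.3529 0.0772]
scene 545 240 [0.5323 0.3511 0.0554]
scene 575 240 [0.5472 0.3434 0.0638]
scene 600 240 [0.5548 0.3493 0.0629]
scene 560 260 [0.542  0.3433 0.0537]
scene 580 265 [0.5483 0.348  0.0509]
scene 600 262 [0.5497 0.3653 0.0432]
scene 640 230 [0.5555 0.3902 0.0457]
top 100 120 [0.5467 0.3151 0.2027]
top 120 200 [0.5407 0.3439 0.0893]
top 140 220 [0.5353 0.3396 0.0778]
top 145 240 [0.5298 0.3409 0.0661]
top 120 260 [0.5191 0.3443 0.083 ]
top 105 300 [0.499  0.3386 0.1135]
[ 3.93722668e-01  5.47388362e-01  1.53502547e+00 -1.62177405e-05
  1.05932808e+00  3.58722684e-01]
```

The fingertips really stand at about z = 0.044, though the reported TCP puts them at 0.014. The reported height is therefore about 30 mm too low compared with the pictures. I open again and go down in small steps, watching the force.

```bash
python3 -m handwheel '[[[0,0,-0.05,0],[0,0,-0.05,0],[0,0,-0.05,0],[0,0,-0.05,0],[0,0,-0.05,0],[0,0,-0.05,0]]]' 65; python3 -m handwheel '[[[0,0,0.05,0],[0,0,0.09,0],[0,0,0.12,0],[0,0,0.14,0],[0,0,0.15,0],[0,0,0.15,0]]]'; python3 -c "
from m import *
C=pickle.load(open('c2.pkl','rb'));t=C['top']
s=cam('scene');pickle.dump(s,open('c3.pkl','wb'))
P=cloud(s);b=(P[...,0]>.48)&(P[...,0]<.62)&(P[...,1]>.3)&(P[...,1]<.40)&(P[...,2]>.0)&(P[...,2]<.1);d=b&(s['color'].max(-1)<60)
print(P[d][:,2].min(),np.percentile(P[d],[1,50,99],axis=0).round(4))"
```

```text
time_s: 4.05
eef_pos: [0.541, 0.3523, 0.0315]
eef_rot: [-0.0, 0.695, 0.719, -0.0]
wrist_force: [-0.4, 0.7, 0.1]
opening: 0.757
grasp_force: 0.0
time_s: 4.8
eef_pos: [0.5411, 0.3524, 0.0017]
eef_rot: [-0.0, 0.695, 0.719, 0.0]
wrist_force: [-0.1, -0.7, 1.1]
opening: 0.757
grasp_force: 0.0
0.031036565990900433 [[0.4817 0.3364 0.0347]
 [0.5649 0.3481 0.0836]
 [0.6057 0.3686 0.0999]]
```

```bash
python3 -m handwheel '[[[0,0,0.02,0],[0,0,0.04,0],[0,0,0.055,0],[0,0,0.055,0]]]'; python3 -m handwheel '[[[0,0,0,0],[0,0,0,0],[0,0,0,0],[0,0,0,0],[0,0,0,0]]]' 30;python3 go.py .541 .352 .15 2
```

```text
time_s: 5.35
eef_pos: [0.5407, 0.3522, -0.0098]
eef_rot: [-0.0, 0.695, 0.719, -0.0]
wrist_force: [0.0, 0.0, 0.0]
opening: 0.763
grasp_force: 0.0
time_s: 5.98
eef_pos: [0.5414, 0.3525, -0.009]
eef_rot: [0.0, 0.695, 0.719, 0.0]
wrist_force: [0.6, 0.8, 3.1]
opening: 0.518
grasp_force: 62.8
t 5.97 pos [ 0.5414  0.3525 -0.009 ] yaw 2.0 q6 0.36 down -1.0 f [0.6 0.8 3.1] open 44.2 gf 62.8
shares [-0.0021 -0.0016 -0.7948] twist 0.0
```

```bash
python3 -m handwheel '[[[0,0,-0.1,0],[0,0,-0.3,0],[0,0,-0.6,0],[0,0,-0.8,0],[0,0,-0.8,0]]]'; python3 go.py .500 -.2145 .15 -90
```

```text
time_s: 6.6
eef_pos: [0.5436, 0.3536, 0.1566]
eef_rot: [0.002, 0.695, 0.719, 0.004]
wrist_force: [-0.2, 0.9, -1.5]
opening: 0.516
grasp_force: 62.5
t 6.6 pos [0.5436 0.3536 0.1566] yaw 2.02 q6 0.36 down -1.0 f [-0.2  0.9 -1.5] open 44.0 gf 62.5
shares [-2.8309 -0.3183  0.0216] twist 1.0707
```

```bash
python3 -m handwheel '[[[-0.2,0,0,0],[-0.5,-0.05,0,0],[-0.8,-0.1,0,0],[-1,-0.1,0,0]]]';python3 -m handwheel '[[[-0.3,0,0,0.1],[-0.6,-0.05,0,0.2],[-0.9,-0.1,0,0.3],[-1,-0.1,0,0.4],[-1,-0.1,0,0.5],[-1,-0.1,0,0.6],[-1,-0.1,0,0.6]]]'; python3 go.py .498 -.2145 .15 -90
```

```text
time_s: 7.1
eef_pos: [0.526, 0.1495, 0.1495]
eef_rot: [-0.001, 0.695, 0.719, -0.001]
wrist_force: [1.6, 0.1, -1.8]
opening: 0.516
grasp_force: 62.4
time_s: 7.98
eef_pos: [0.5141, -0.0486, 0.1498]
eef_rot: [-0.001, 0.938, 0.346, -0.001]
wrist_force: [-0.3, 0.3, -2.5]
opening: 0.518
grasp_force: 62.6
t 7.97 pos [ 0.5141 -0.0486  0.1498] yaw -49.5 q6 0.54 down -1.0 f [-0.3  0.3 -2.5] open 44.3 gf 62.6
shares [-0.5998  0.5785 -0.0016] twist 0.4713
```

```bash
python3 -m handwheel '[[[-0.2,0.2,0,0.1],[-0.4,0.4,0,0.2],[-0.6,0.578,0,0.3],[-0.6,0.578,0,0.4],[-0.6,0.578,0.1,0.471],[-0.6,0.578,0.3,0.471],[-0.6,0.578,0.5,0.471],[-0.6,0.578,0.6,0.471],[-0.6,0.578,0.6,0.471]]]'; python3 go.py .498 -.2145 -.003 -90
```

```text
time_s: 9.1
eef_pos: [0.4969, -0.2131, 0.0285]
eef_rot: [-0.002, 1.0, 0.001, -0.002]
wrist_force: [-0.4, 0.7, -1.5]
opening: 0.516
grasp_force: 62.4
t 9.1 pos [ 0.4969 -0.2131  0.0285] yaw -89.87 q6 0.94 down -1.0 f [-0.4  0.7 -1.5] open 44.1 gf 62.4
shares [0.0062 0.0073 0.1575] twist 0.0015
```

```bash
python3 -m handwheel '[[[0,0,0.05,0],[0,0,0.1,0],[0,0,0.14,0],[0,0,0.157,0],[0,0,0.157,0],[0,0,0.157,0]]]'; python3 -m handwheel '[[[0,0,0,0],[0,0,0,0],[0,0,0,0],[0,0,0,0]]]' 58; python3 -m handwheel '[[[0,0,-0.1,0],[0,0,-0.3,0],[0,0,-0.6,0],[0,0,-0.75,0]]]';python3 go.py .586 .0 .12 4
```

```text
time_s: 9.85
eef_pos: [0.499, -0.2148, -0.0004]
eef_rot: [0.0, 1.0, -0.0, 0.0]
wrist_force: [-1.0, -0.1, -1.4]
opening: 0.513
grasp_force: 62.4
time_s: 10.35
eef_pos: [0.4988, -0.2147, -0.0006]
eef_rot: [0.0, 1.0, -0.0, 0.0]
wrist_force: [-0.2, -1.3, -0.0]
opening: 0.676
grasp_force: 0.0
time_s: 10.85
eef_pos: [0.5001, -0.2155, 0.1529]
eef_rot: [0.001, 1.0, -0.0, 0.002]
wrist_force: [-1.2, -1.9, -0.7]
opening: 0.677
grasp_force: 0.0
t 10.85 pos [ 0.5001 -0.2155  0.1529] yaw -90.04 q6 0.95 down -1.0 f [-1.2 -1.9 -0.7] open 57.8 gf 0.0
shares [ 0.4283 -1.0784  0.1633] twist -1.0942
```

```bash
python3 -m handwheel '[[[0.1,-0.2,0,-0.12],[0.2,-0.4,0,-0.24],[0.38,-0.6,0,-0.36],[0.38,-0.8,0,-0.48],[0.38,-0.8,0,-0.6],[0.38,-0.8,0,-0.72],[0.38,-0.8,0,-0.84],[0.38,-0.8,0,-0.96],[0.38,-0.8,0,-1],[0.38,-0.8,0,-1]]]' 70;python3 go.py .577 -.06 .015 4.15; python3 - <<'E'
from m import *
t=cam('top');s=cam('scene')
pickle.dump({'top':t,'scene':s},open('c4.pkl','wb'))
for c in(t,s): print('brush',rect(seg(c,(5,100,30),(18,255,200),.032,.07,(.39,.57,-.27,-.14))));print('red',rect(seg(c,(0,180,60),(6,255,255),.088,.11)))
a=cv2.resize(t['color'][150:280,180:400],(660,390),interpolation=2)
save(a,'pics/tray.png')
E
```

```text
time_s: 12.1
eef_pos: [0.5748, -0.0547, 0.1492]
eef_rot: [-0.0, 0.732, 0.681, -0.0]
wrist_force: [0.2, 0.3, 0.3]
opening: 0.819
grasp_force: 0.0
t 12.1 pos [ 0.5748 -0.0547  0.1492] yaw -4.13 q6 -0.23 down -1.0 f [0.2 0.3 0.3] open 70.0 gf 0.0
shares [-0.0259  0.0131  0.6712] twist -0.0964
brush (array([ 480.5, -208.6]), array([ 69.9, 148.8]), 71.91, 839, array([41.8, 46.5, 50.5]))
red (array([562.7, 130.3]), array([160.8, 248.7]), 2.41, 3921, array([91.5, 95.3, 99.2]))
brush (array([ 475.1, -205.5]), array([ 74.6, 166.7]), 69.06, 979, array([36. , 49.3, 51.9]))
red (array([567.4, 127.5]), array([159.9, 251.8]), 2.77, 2454, array([ 95.5,  98.4, 101. ]))
```

View pics/tray.png

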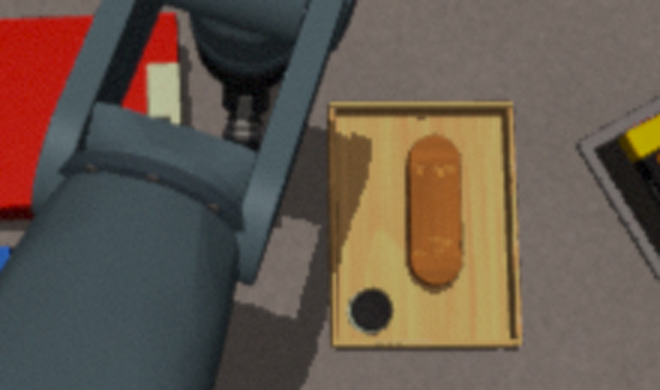

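The brush lies flat in the middle of the tray at (435,212), clear of the jar at (370,310), and the red box has not moved. I lower the tool for the push.

```bash
python3 -m handwheel '[[[-0.026,0.013,0.15,-0.096],[-0.026,0.013,0.4,-0.096],[-0.026,0.013,0.6,-0.096],[-0.026,0.013,0.67,-0.096],[-0.026,0.013,0.67,-0.096]]]';python3 go.py .5640 .130 .015 4.15
```

```text
time_s: 12.82
eef_pos: [0.5768, -0.06, 0.015]
eef_rot: [-0.001, 0.681, 0.732, -0.0]
wrist_force: [-0.0, -0.9, -0.7]
opening: 0.819
grasp_force: 0.0
t 12.82 pos [ 0.5768 -0.06    0.015 ] yaw 4.13 q6 -0.38 down -1.0 f [-0.  -0.9 -0.7] open 70.0 gf 0.0
shares [9.521e-01 4.700e-03 3.000e-04] twist -0.0003
```

```bash
python3 -m handwheel '[[[0.1,0,0,0],[0.17,0,0,0],[0.22,0,0,0],[0.27,0,0,0],[0.33,0,0,0],[0.4,0,0,0],[0.47,0,0,0],[0.54,0,0,0],[0.61,0,0,0],[0.65,0,0,0]]]';python3 -m handwheel '[[[0.05,0,0,0],[0.1,0,0,0],[0.15,0,0,0],[0.2,0,0,0],[0.22,0,0,0]]]';python3 - <<'E'
from m import *
from go import go
t=cam('top');s=cam('scene')
for c in(t,s): print('red',rect(seg(c,(0,180,60),(6,255,255),.088,.11)))
go(.564,.14,.015,4.15)
E
```

```text
time_s: 14.08
eef_pos: [0.5674, 0.0707, 0.0152]
eef_rot: [-0.0, 0.681, 0.733, -0.0]
wrist_force: [0.2, -3.5, 0.6]
opening: 0.817
grasp_force: 0.0
time_s: 14.7
eef_pos: [0.5643, 0.1143, 0.0152]
eef_rot: [-0.0, 0.681, 0.732, -0.0]
wrist_force: [1.1, -3.3, 1.1]
opening: 0.822
grasp_force: 0.0
red (array([551.6, 267.7]), array([161. , 221.8]), 4.49, 2893, array([91.7, 95.6, 99.4]))
red (array([578.2, 255.6]), array([116. , 253.2]), 5.33, 1274, array([ 95.5,  98.6, 101.2]))
t 14.8 pos [0.5642 0.1143 0.0152] yaw 4.19 q6 -0.08 down -1.0 f [-0.3 -0.3  0.7] open 70.1 gf 0.0
shares [0.1284 0.0082 0.001 ] twist 0.0004
```

```bash
python3 -m handwheel '[[[0.04,0,0,0],[0.08,0,0,0],[0.12,0,0,0],[0.15,0,0,0]]]';python3 -m handwheel '[[[0.02,0,0,0],[0.03,0,0,0]]]';python3 -m handwheel '[[[0.01,0,0,0],[0.02,0,0,0]]]' | sed -n 2,4p
```

```text
time_s: 15.3
eef_pos: [0.5622, 0.144, 0.0152]
eef_rot: [-0.0, 0.681, 0.732, -0.0]
wrist_force: [0.4, -2.1, -1.1]
opening: 0.821
grasp_force: 0.0
time_s: 15.55
eef_pos: [0.5618, 0.1497, 0.0153]
eef_rot: [-0.0, 0.681, 0.732, -0.0]
wrist_force: [0.1, -1.5, -0.6]
opening: 0.818
grasp_force: 0.0
eef_pos: [0.5616, 0.1533, 0.0153]
eef_rot: [0.0, 0.681, 0.732, -0.0]
wrist_force: [0.3, -2.8, -1.0]
```

```bash
for i in 1; do python3 -m handwheel '[[[0.01,0,0,0],[0.02,0,0,0]]]' | sed -n 2,4p;python3 -m handwheel '[[[0.01,0,0,0],[0.015,0,0,0]]]' | sed -n 2,4p; done; python3 - <<'E'
from m import *
from go import go
t=cam('top')
pickle.dump(t,open('c5.pkl','wb'))
P=seg(t,(0,180,60),(6,255,255),.088,.11); print(rect(P),np.percentile(P[:,1],99.5))
P=cloud(t); hsv=cv2.cvtColor(t['color'],cv2.COLOR_RGB2HSV); w=(hsv[...,1]<60)&(hsv[...,2]>110);
m=w&(P[...,2]>.095)&(P[...,2]<.115)&(P[...,0]>.5)&(P[...,0]<.6)&(P[...,1]>.36)&(P[...,1]<.5); print('panel',np.percentile(P[m][:,1],[1,50,99]))
go(.564,.14,.015,4.15)
E
```

```text
eef_pos: [0.562, 0.1544, 0.0154]
eef_rot: [0.002, 0.681, 0.733, -0.002]
wrist_force: [0.6, -22.2, 0.7]
eef_pos: [0.5619, 0.1541, 0.0154]
eef_rot: [0.003, 0.681, 0.732, -0.003]
wrist_force: [-0.8, -31.8, 1.3]
(array([548. , 308.2]), array([161.1, 224.8]), 3.88, 2615, array([91.8, 95.7, 99.4])) 0.4203468043091804
panel [0.41689241 0.42728688 0.43683525]
t 16.35 pos [0.5619 0.1541 0.0154] yaw 4.19 q6 0.0 down -1.0 f [ -0.  -28.8   1.4] open 70.1 gf 0.0
shares [-0.0712  0.0053  0.0026] twist 0.0004
```

The box has met the panel squarely: about 30 N, and the box yaw is 3.9° against the rack's 4.1°. I back off and rise.

```bash
python3 -m handwheel '[[[-0.03,0,0,0],[-0.1,0,0,0],[-0.25,0,0,0],[-0.4,0,0,0],[-0.4,0,-0.2,0],[-0.4,0,-0.4,0],[-0.7,0,-0.6,0],[-1,0,-0.6,0],[-1,0,-0.6,0]]]' 62;python3 - <<'E'
from m import *
from go import go
t=cam('top');s=cam('scene')
pickle.dump({'top':t,'scene':s},open('c6.pkl','wb'))
for c in(t,s): print('red',rect(seg(c,(0,180,60),(6,255,255),.088,.115,(.3,.8,-.1,.5))))
go(.521,-.4255,.13,-62.8)
E
```

```text
time_s: 17.48
eef_pos: [0.5765, -0.0429, 0.1366]
eef_rot: [0.001, 0.683, 0.731, 0.001]
wrist_force: [0.4, 0.3, -0.9]
opening: 0.723
grasp_force: 0.0
red (array([549.3, 294.3]), array([161.3, 251.8]), 4.15, 6043, array([91.6, 95.6, 99.4]))
red (array([553.9, 293. ]), array([159.2, 252.4]), 4.76, 2152, array([ 95.9,  98.7, 101.4]))
t 17.57 pos [ 0.5754 -0.0398  0.1352] yaw 4.03 q6 -0.35 down -1.0 f [-0.3  0.3 -0.8] open 62.1 gf 0.0
shares [-1.9046 -0.4068  0.0246] twist 0.7777
```

```bash
python3 -m handwheel '[[[-0.3,-0.1,0,0],[-0.6,-0.2,0,0],[-0.9,-0.3,0,0],[-1,-0.4,0,0]]]';python3 -m handwheel '[[[-0.3,0,0,0.12],[-0.6,0,0,0.24],[-0.9,0,0,0.36],[-0.9,0,0,0.48],[-0.9,0,0,0.6],[-0.9,0,0,0.72],[-0.9,0,0,0.778],[-0.9,0,0,0.778]]]'; python3 go.py .5215 -.4255 -.008 -62.8
```

```text
time_s: 18.08
eef_pos: [0.5099, -0.2455, 0.1347]
eef_rot: [-0.0, 0.681, 0.732, 0.0]
wrist_force: [0.3, 0.3, -0.2]
opening: 0.724
grasp_force: 0.0
time_s: 19.08
eef_pos: [0.5241, -0.4218, 0.1344]
eef_rot: [-0.001, 0.971, 0.237, -0.0]
wrist_force: [-0.2, -0.7, 0.4]
opening: 0.723
grasp_force: 0.0
t 19.07 pos [ 0.5241 -0.4218  0.1344] yaw -62.54 q6 0.24 down -1.0 f [-0.2 -0.7  0.4] open 61.8 gf 0.0
shares [-0.0201  0.0116  0.7121] twist 0.003
```

```bash
python3 -m handwheel '[[[-0.02,0.0115,0.2,0],[-0.02,0.0115,0.45,0],[-0.02,0.0115,0.58,0],[-0.02,0.0115,0.64,0],[-0.02,0.0115,0.67,0],[-0.02,0.0115,0.67,0]]]';python3 -m handwheel '[[[0,0,0.02,0],[0,0,0.035,0],[0,0,0.035,0]]]'
```

```text
time_s: 19.82
eef_pos: [0.5214, -0.4281, 0.0021]
eef_rot: [0.001, 0.972, 0.236, 0.0]
wrist_force: [0.8, 0.0, 0.1]
opening: 0.725
grasp_force: 0.0
time_s: 20.2
eef_pos: [0.5207, -0.4277, -0.0057]
eef_rot: [-0.0, 0.972, 0.236, -0.0]
wrist_force: [0.4, 0.6, -1.1]
opening: 0.728
grasp_force: 0.0
```

```bash
python3 - <<'E'
from m import *
s=cam('scene');t=cam('top')
a=cv2.resize(t['color'][165:265,340:440],(390,390),interpolation=2)
b=cv2.resize(s['color'][250:350,80:180],(400,390),interpolation=2)
save(np.hstack([a,b]),'pics/g3.png')
E
```

```text
(no output)
```

View pics/g3.png

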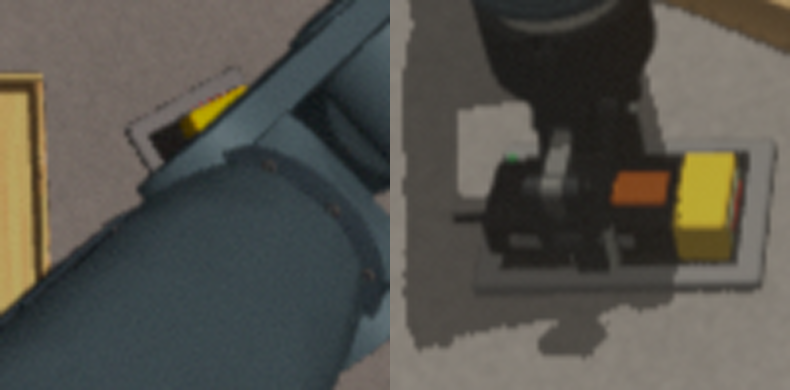

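The fingers straddle the scanner's middle, with the near finger at (600,240), and there is no contact force. I close.

```bash
python3 -m handwheel '[[[0,0,0,0],[0,0,0,0],[0,0,0,0],[0,0,0,0],[0,0,0,0]]]' 25;python3 go.py .5207 -.4277 .05 -62.8
```

```text
time_s: 20.92
eef_pos: [0.5211, -0.4281, -0.0052]
eef_rot: [0.0, 0.972, 0.236, 0.0]
wrist_force: [0.6, -0.7, 4.9]
opening: 0.479
grasp_force: 63.2
t 20.93 pos [ 0.5211 -0.4281 -0.0052] yaw -62.71 q6 0.23 down -1.0 f [ 0.6 -0.7  4.9] open 40.9 gf 63.2
shares [-0.0006 -0.0026 -0.2762] twist 0.0011
```

```bash
python3 -m handwheel '[[[0,0,-0.03,0],[0,0,-0.1,0],[0,0,-0.3,0],[0,0,-0.53,0],[0,0,-0.53,0]]]';python3 go.py .5755 -.04 .1 4.15
```

```text
time_s: 21.55
eef_pos: [0.5232, -0.4305, 0.1064]
eef_rot: [0.004, 0.972, 0.236, 0.002]
wrist_force: [0.4, -0.0, -0.6]
opening: 0.477
grasp_force: 62.9
t 21.55 pos [ 0.5232 -0.4305  0.1064] yaw -62.7 q6 0.23 down -1.0 f [ 0.4 -0.  -0.6] open 40.8 gf 62.9
shares [ 1.1275 -1.6154  0.0196] twist -0.7779
```

```bash
python3 -m handwheel '[[[0.15,-0.2,0,0],[0.35,-0.5,0,-0.1],[0.55,-0.8,0,-0.2],[0.7,-1,0,-0.3],[0.7,-1,0,-0.4]]]';python3 go.py .5755 -.04 .0458 4.15
```

```text
time_s: 22.18
eef_pos: [0.5528, -0.1808, 0.0993]
eef_rot: [-0.002, 0.856, 0.517, -0.0]
wrist_force: [-0.0, -0.1, -0.7]
opening: 0.48
grasp_force: 62.7
t 22.18 pos [ 0.5528 -0.1808  0.0993] yaw -27.78 q6 -0.04 down -1.0 f [-0.  -0.1 -0.7] open 41.0 gf 62.7
shares [ 0.6758 -0.2268  0.2689] twist -0.3715
```

```bash
python3 -m handwheel '[[[0.2,-0.06,0,-0.1],[0.4,-0.12,0,-0.2],[0.6,-0.2,0.1,-0.3],[0.676,-0.227,0.2,-0.371],[0.676,-0.227,0.268,-0.371],[0.676,-0.227,0.268,-0.371],[0.676,-0.227,0.268,-0.371]]]';python3 - <<'E'
from m import *
from go import go
t=cam('top');s=cam('scene')
pickle.dump({'top':t,'scene':s},open('c7.pkl','wb'))
for c in(t,s):
    p=seg(c,(22,150,60),(32,255,255),.06,.11,(.4,.7,-.15,.2));print('nose',rect(p))
    print('red',rect(seg(c,(0,180,60),(6,255,255),.088,.115,(.3,.8,-.1,.5))))
a=t['color'][130:260,180:330]
save(np.hstack([cv2.resize(a,(390,338),interpolation=2),cv2.resize(s['color'][120:250,180:330],(390,338),interpolation=2)]),'pics/scan1.png')
go(.5705,.0284,.0458,4.15)
E
```

```text
time_s: 23.05
eef_pos: [0.5781, -0.0465, 0.0472]
eef_rot: [0.0, 0.686, 0.728, 0.0]
wrist_force: [-0.0, -0.3, -0.7]
opening: 0.476
grasp_force: 62.6
nose (array([575.4,   3.7]), array([38.3, 24.5]), 12.21, 127, array([88.3, 92.3, 96.4]))
red (array([549.3, 294.7]), array([160.9, 252.3]), 4.16, 6026, array([91.5, 95.5, 99.4]))
nose (array([577.4,   0.8]), array([43.3, 13.7]), 19.19, 21, array([93.8, 96. , 98. ]))
red (array([553.9, 292.8]), array([157.7, 252.2]), 4.14, 2214, array([ 95.9,  98.8, 101.4]))
t 23.15 pos [ 0.5784 -0.0464  0.0476] yaw 3.44 q6 -0.34 down -1.0 f [-0.2  0.2 -0.9] open 40.5 gf 62.6
shares [ 0.3758 -0.0169  0.0087] twist -0.0082
```

View pics/scan1.png

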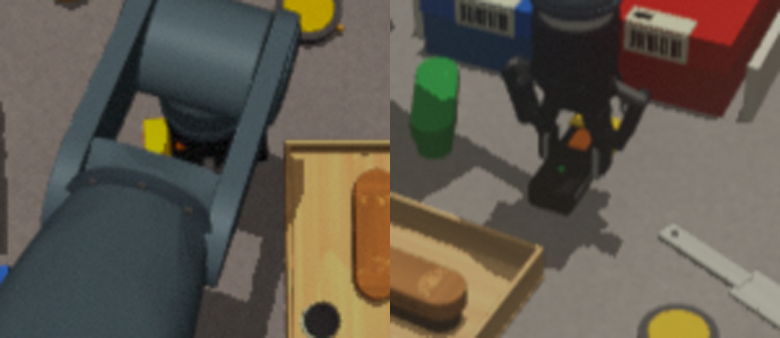

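The nose at (157,135) in the left half points at the red box's label, and its height and line agree with the tool. I move to the 8 cm stand-off and hold.

```bash
python3 -m handwheel '[[[0.08,-0.005,0.009,-0.008],[0.18,-0.01,0.009,-0.008],[0.27,-0.02,0.009,-0.008],[0.33,-0.02,0.009,-0.008],[0.36,-0.02,0.009,-0.008],[0.365,-0.02,0.009,-0.008],[0.365,-0.02,0.009,-0.008],[0.365,-0.02,0.009,-0.008]]]';python3 - <<'E'
from m import *
from go import go
t=cam('top');s=cam('scene')
pickle.dump({'top':t,'scene':s},open('c8.pkl','wb'))
for c in(t,s):
    p=seg(c,(22,150,60),(32,255,255),.06,.11,(.4,.7,-.1,.2));print('nose',rect(p))
    P=cloud(c);x,y,z=P[...,0],P[...,1],P[...,2]
    m=(z>.07)&(z<.105)&(x>.53)&(x<.61)&(y>-.06)&(y<.13)&(c['color'].max(-1)<200); print('scanner',np.percentile(P[m],[1,50,99],axis=0).round(4).tolist())
go(.5697,.0262,.0458,4.15)
E
```

```text
time_s: 24.15
eef_pos: [0.5693, 0.0268, 0.0449]
eef_rot: [0.0, 0.681, 0.733, -0.0]
wrist_force: [0.1, 0.3, -1.0]
opening: 0.479
grasp_force: 62.6
nose (array([563.2,  75.4]), array([41.8, 25.4]), 2.22, 134, array([86.1, 89.9, 94.1]))
scanner [[0.5428, -0.0296, 0.0724], [0.5582, 0.06, 0.0885], [0.5886, 0.0883, 0.0947]]
nose (array([565.1,  79.3]), array([43.4, 23.1]), 26.37, 28, array([90.7, 92.6, 95. ]))
scanner [[0.5378, -0.0304, 0.0713], [0.572, 0.0132, 0.0909], [0.6028, 0.0811, 0.1035]]
t 24.25 pos [0.5693 0.0268 0.0449] yaw 4.2 q6 -0.23 down -1.0 f [ 0.1 -0.4 -1.1] open 40.7 gf 62.6
shares [-0.0034  0.0019 -0.0046] twist 0.0006
```

```bash
python3 -m handwheel '[[[0,0,0,0],[0,0,0,0],[0,0,0,0],[0,0,0,0],[0,0,0,0],[0,0,0,0],[0,0,0,0],[0,0,0,0],[0,0,0,0],[0,0,0,0]]]';python3 -m handwheel '[[[0,0,0,0],[0,0,0,0],[0,0,0,0],[0,0,0,0],[0,0,0,0],[0,0,0,0],[0,0,0,0]]]'; python3 -m handwheel '[[[-0.15,0,-0.05,0],[-0.4,0,-0.2,0],[-0.7,0,-0.28,0],[-1,0,-0.28,0],[-1,0,-0.28,0]]]';python3 go.py .5211 -.4281 .1 -62.7
```

```text
time_s: 25.5
eef_pos: [0.5692, 0.0273, 0.0449]
eef_rot: [-0.0, 0.68, 0.733, -0.0]
wrist_force: [0.3, 0.0, -2.3]
opening: 0.482
grasp_force: 62.6
time_s: 26.38
eef_pos: [0.5692, 0.0273, 0.0449]
eef_rot: [-0.0, 0.68, 0.733, -0.0]
wrist_force: [0.1, 0.3, -1.3]
opening: 0.477
grasp_force: 62.6
time_s: 27.0
eef_pos: [0.5844, -0.177, 0.1016]
eef_rot: [0.001, 0.682, 0.731, -0.0]
wrist_force: [-0.1, 0.9, -1.8]
opening: 0.477
grasp_force: 62.7
t 27.0 pos [ 0.5844 -0.177   0.1016] yaw 3.93 q6 -0.56 down -1.0 f [-0.1  0.9 -1.8] open 40.8 gf 62.7
shares [-1.231  -0.4018  0.0098] twist 0.7753
```

```bash
python3 -m handwheel '[[[-0.25,-0.1,0,0.1],[-0.5,-0.2,0,0.2],[-0.75,-0.3,0,0.32],[-1,-0.4,0,0.44],[-1,-0.4,0,0.56],[-1,-0.4,0,0.68],[-1,-0.4,0,0.775],[-1,-0.4,0,0.775],[-1,-0.4,0,0.775]]]';python3 go.py .5205 -.4272 -.004 -62.7
```

```text
time_s: 28.12
eef_pos: [0.5191, -0.3768, 0.1007]
eef_rot: [-0.0, 0.971, 0.24, -0.0]
wrist_force: [0.7, 0.1, -0.2]
opening: 0.478
grasp_force: 62.9
t 28.12 pos [ 0.5191 -0.3768  0.1007] yaw -62.17 q6 0.27 down -1.0 f [ 0.7  0.1 -0.2] open 40.8 gf 62.9
shares [-0.1117  0.2265  0.5233] twist 0.0062
```

```bash
python3 go.py .519 -.424 -.0045 -62.7; python3 -m handwheel '[[[-0.1,0.21,0,0.006],[-0.1,0.21,0,0.006]]]'; python3 go.py .519 -.424 -.0045 -62.7
```

```text
t 28.12 pos [ 0.5191 -0.3768  0.1007] yaw -62.17 q6 0.27 down -1.0 f [ 0.7  0.1 -0.2] open 40.8 gf 62.9
shares [-0.1109  0.2088  0.5259] twist 0.0062
time_s: 28.38
eef_pos: [0.5207, -0.4268, 0.1012]
eef_rot: [0.001, 0.972, 0.234, 0.0]
wrist_force: [1.1, -0.6, -1.2]
opening: 0.479
grasp_force: 62.7
t 28.38 pos [ 0.5207 -0.4268  0.1012] yaw -62.89 q6 0.24 down -1.0 f [ 1.1 -0.6 -1.2] open 40.9 gf 62.7
shares [-0.0011 -0.0173  0.5284] twist -0.0022
```

```bash
python3 -m handwheel '[[[0,-0.01,0.15,0],[0,-0.01,0.3,0],[0,-0.01,0.4,0],[0,-0.01,0.46,0],[0,-0.01,0.49,0],[0,-0.01,0.505,0],[0,-0.01,0.515,0],[0,-0.01,0.52,0],[0,-0.01,0.52,0]]]'; python3 -m handwheel '[[[0,0,0.005,0],[0,0,0.008,0],[0,0,0.008,0]]]'
```

```text
time_s: 29.5
eef_pos: [0.52, -0.4224, -0.0028]
eef_rot: [0.0, 0.972, 0.234, 0.0]
wrist_force: [0.6, 0.4, -0.6]
opening: 0.477
grasp_force: 62.8
time_s: 29.88
eef_pos: [0.5198, -0.4221, -0.0048]
eef_rot: [-0.0, 0.972, 0.234, -0.0]
wrist_force: [0.0, 0.7, -1.2]
opening: 0.475
grasp_force: 62.8
```

```bash
python3 -m handwheel '[[[0,0,0.004,0],[0,0,0.005,0],[0,0,0.005,0]]]'
```

```text
time_s: 30.25
eef_pos: [0.5199, -0.4223, -0.0052]
eef_rot: [0.0, 0.972, 0.234, 0.0]
wrist_force: [-1.6, 2.8, 4.5]
opening: 0.478
grasp_force: 63.2
```

Contact force is +4.5 N, the same as at the pick, so the scanner is seated on the dock. I release.

```bash
python3 -m handwheel '[[[0,0,-0.002,0],[0,0,-0.002,0],[0,0,-0.002,0],[0,0,-0.002,0],[0,0,-0.002,0]]]' 56; python3 -m handwheel '[[[0,0,-0.03,0],[0,0,-0.1,0],[0,0,-0.3,0],[0,0,-0.6,0],[0,0,-0.9,0]]]'; python3 -m handwheel '[[[0,-0.3,0,0],[0,-0.6,0,0],[-0.3,-0.9,0,0],[-0.6,-1,0,0],[-0.9,-1,0,0],[-0.9,-1,0,0]]]'; python3 - <<'E'
from m import *
t=cam('top');s=cam('scene')
for c in(t,s):
    Q=cloud(c)
    print('scanner',rect(Q[(Q[...,2]>.03)&(Q[...,2]<.06)&(Q[...,0]>.4)&(Q[...,0]<.65)&(Q[...,1]>-.5)&(Q[...,1]<-.35)]))
    print('red',rect(seg(c,(0,180,60),(6,255,255),.088,.115,(.3,.8,-.1,.5))),'blue',rect(seg(c,(105,150,50),(125,255,255),.083,.1)))
save(np.hstack([cv2.resize(t['color'],(400,300),interpolation=3),cv2.resize(s['color'],(400,300),interpolation=3)]),'pics/fin.png')
E
```

```text
time_s: 30.88
eef_pos: [0.5198, -0.4222, -0.0053]
eef_rot: [-0.0, 0.972, 0.234, -0.0]
wrist_force: [-0.5, -0.0, 1.2]
opening: 0.657
grasp_force: 0.0
time_s: 31.5
eef_pos: [0.5198, -0.4222, 0.1776]
eef_rot: [0.0, 0.972, 0.234, 0.0]
wrist_force: [1.0, -0.8, 0.3]
opening: 0.658
grasp_force: 0.0
time_s: 32.25
eef_pos: [0.2661, -0.3272, 0.176]
eef_rot: [0.001, 0.972, 0.233, -0.0]
wrist_force: [-0.0, -0.3, 0.2]
opening: 0.655
grasp_force: 0.0
scanner (array([ 518.8, -418.6]), array([120.2,  46.5]), 26.94, 777, array([32.6, 37.8, 42.4]))
red (array([549.7, 294.7]), array([161.8, 252.4]), 4.38, 6046, array([91.6, 95.6, 99.6])) blue (array([361.8, 259.1]), array([159.7, 251.3]), 4.82, 6538, array([86.8, 90.6, 94.6]))
scanner (array([ 521.8, -418.5]), array([120.7,  49.5]), 26.8, 1247, array([33.2, 40.7, 44.4]))
red (array([554.1, 291.8]), array([157.7, 250.6]), 4.18, 2340, array([ 96.1,  98.8, 101.4])) blue (array([367.1, 258.6]), array([160.7, 253.1]), 4.75, 2129, array([90.9, 93.7, 96.3]))
```

View pics/fin.png

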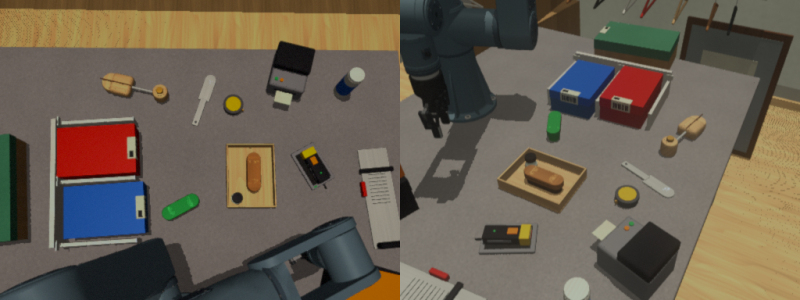

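The final picture shows the red box against the back panel, the brush in the tray at (252,172), and the scanner flat on its dock at (312,168). The bystanders look unmoved and the arm is clear.

```bash
python3 -c "
from bench import ctrl
print(ctrl.hand_in())"
```

```text
the job is handed in; nothing more can be done
None
```

The job is handed in: the brush is in the tray, the red box is square against the back panel, the scanner was held level about 8 cm from the barcode for over 2 s, and it now lies flat on its dock about 7 mm nearer the pad's centre than before; the whole job took about 32 s of robot time.

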